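# Make up two desk kits in their trays

## Robot

A 6-joint arm with a two-finger parallel gripper is mounted at the origin on a cart in front of the work surface, level with it; the furniture and walls round the work are solid. World frame = base frame: x ahead of the robot, y to its left, z up, the work surface at z = 0. Lengths are in mm, angles in rad, forces in N, time in s.
With the tool pointing down it reaches from about 250 to 850 mm from the base axis. Payload 12.5 kg.
Tool frame: the origin (TCP) lies between the finger pads; the fingertips stand 19 mm ahead of it and the grasp point (between the pads) is the TCP (nose_length is the distance from the TCP to the fingertips, in mm); z points along the fingers, y is the line along which they close (so a half turn about z gives the same grasp; the last joint's range is limited). The gripper opens to 93 mm and grips with 3 to 60 N. Pads are 15 mm wide; open, the fingers measure 128 mm over their backs; the gripper's body (75 mm by 188 mm) begins 65 mm behind the grasp point.
Start: joints at [-1.399, 0.351, 1.652, -0, 1.139, -0.085], TCP at [139.713, -531.944, 237.633] pointing down, gripper open.
Joint ranges: [-2.75, 2.75], [-0.79, 2.1], [0.01, 2.65], [-1.57, 4.71], [0.07, 3.14], [-2.87, 2.87]. Speed limits (rad/s): [2.22, 2.22, 2.79, 3.14, 3.14, 3.14].

## Interface

Orientations are given as a rotation vector (axis times angle).
In Python, from bench import * gives the robot as it stands.
- The arm moves only by the tool servo_tool, never from a script. Its argument "deltas" is a list of rows, each a list of 5 numbers: the shift along the tool's x, y, z in cm, then the turn about the tool's z in degrees, then the closure, from 0 (fully open) to 1 (shut). A call has 1 to 10 rows; each row is the pose to reach, as a shift and turn from the pose commanded when the call began, along the tool's axes at that moment; what a row does not reach only later rows make up. A row lasts 1/8 s, in which the tool goes at most 62.5 mm and 10.7 degrees, less where a joint would pass 70% of its speed; a pose out of reach is approached as far as the arm can. A call with a gripper value outside its range is refused whole. The fingers move at their own pace and stop on an object; "squeeze" is the grip in N (left out, the last holds). Time passes only in rows, so rows that repeat a pose let the fingers close. It gives the time, the measured TCP pose, the force, the opening and the grip force at its end, in the units of the state.
- get_state(): the state, without advancing time (a new reading comes with each control period).
- get_image(name): name is "scene" or "top" or "wrist"; returns the picture (420x560x3 uint8, blue, green, red); there is no depth.
- get_calibration(name): a dict with "vfov" (degrees; the focal length in pixels is half the picture's height over the tangent of half this angle, whatever the lens; pixels are square), "cx", "cy" (the principal point, pixels), "view" (4x4, takes a point from world to camera coordinates); the wrist camera has in their place "mount" (4x4, takes a point from camera to tool coordinates, whose origin is the TCP and whose axes are the flange's). Camera axes: x right, y up, looking along -z (the intrinsics and any distortion apply to the point x, -y, -z); pixel columns grow to the right and rows downward; lengths in mm; the calibration is good to about 2 mm. A picture is of the moment at which its call begins: read the wrist's pose just before it. get_calibration takes no time and is no camera call.
- sign_off(): hands the job in; it is judged then, once.
The state is a dict: "t": time; "joint_pos": joint angles; "qvel": joint speeds; "joint_torque": joint torques, N m; "position": TCP position; "ee_rot": TCP orientation; "wrist_force": force on the tool from outside, world axes, zero at the start; "wrist_torque": the same for the moment, N m; "opening": opening from 0.0 (shut) to 1.0 (fully open); "gripper_force": force on a finger pad.
Only numpy, scipy, OpenCV 4.12 (cv2) and the standard library are available. Lean on these libraries where they do the work, as an engineer would, in place of code of your own. Each camera call takes 0.05 s, during which the arm holds its last target. There are 200 camera calls.

## Task

Make up two desk kits from the stock lying on the near half of the desk. The long narrow tray gets the highlighter in its long pocket and one eraser in its short pocket; the broad tray gets the stapler in its long front pocket, the stamp standing in the back left small pocket and the other eraser in the back right one, left and right as seen from the robot. Each thing must end flat on the floor of its pocket, with nothing resting on the walls; do not disturb the mug, the tape dispenser or the clip dish.

Things in the scene. Friction and masses are not known exactly. Their poses are not given: they have to be found in the camera images.
- long_tray: Long narrow 70 x 232 mm (x, y) wooden tray, fixed. Origin: centre of its underside. Its x points away from the robot, y to the left, turned by its yaw (0.1 to 0.45). Felt floors 4 mm, wall tops 11 mm above the desk; walls 5 mm. Two pockets in line: long one (highlighter), centre x 0, y +38.5 mm, size 60 x 145 mm; short one (eraser), centre x 0, y -75 mm, size 60 x 72 mm.
- square_tray: Broad 127 x 176 mm (x, y) wooden tray, fixed. Origin: centre of its underside. Its x points away from the robot, y to the left, turned by its yaw (0.1 to 0.45). Felt floors 4 mm, wall tops 11 mm above the desk; walls 5 mm. Pockets: front (stapler), centre x -30.5, y 0 mm, 56 x 166 mm; back left (stamp), x +30.5, y +42.8, and back right (eraser), x +30.5, y -42.8, each 56 x 80.5 mm.
- stapler_centre (a point): Dark red and black stapler, 148 (x) x 37 (y) x 40 mm, standing on its 36 mm wide, 7 mm high base; rigid. Its upper arm is 24 mm wide, 24 to 40 mm above the desk: grasp across it at mid-length. About 0.25 kg. Point: its centre, 20 mm above what it stands on.
- highlighter_centre (a point): Yellow highlighter pen lying flat, 118 mm long along its x, 16 mm wide (y), about 16 to 18 mm high; it does not roll. Grasp across the 16 mm near the middle. Point: its centre, 8 mm above what it lies on.
- eraser_a_centre (a point): Grey-blue and white eraser, a flat block 48 x 23 x 13 mm (48 along its x, 23 along its y), lying flat. One of two alike; either may go in either tray. Grasp it across the 23 mm. Point: its centre, half-way up, 6.5 mm above what it lies on.
- eraser_b_centre (a point): Grey-blue and white eraser, a flat block 48 x 23 x 13 mm (48 along its x, 23 along its y), lying flat. The other of the two alike. Grasp it across the 23 mm. Point: its centre, half-way up, 6.5 mm above what it lies on.
- stamp_centre (a point): Rubber stamp of the stock, at the front half of the desk (not the one far back by the green ink pad), upright: wooden foot 24 (x) x 58 (y) x 15 mm high, with a round dark red knob 22 mm across, from 30 to 59 mm above the desk, on a 14 mm neck. Take it by the knob. Point: on the knob's axis, half-way up, 29.5 mm above what it stands on.
- mug: White mug (bystander, loose), 92 mm across with its handle to 127 mm, 95 mm high. Origin: centre of its underside. Leave it alone.
- tape_dispenser: Black tape dispenser (bystander, loose), 148 (x) x 53 (y) x 70 mm high. Origin: centre of its underside. Leave it alone.
- clip_dish: Small round brass dish of paper clips (bystander, loose), 68 mm across, 24 mm high, among the stock. Origin: centre of its underside. Leave it alone. Mind the fixed monitor behind it: its screen stands from 110 to 420 mm above the desk, its near edge at about x 0.75, y -0.04 m, running back to x 1.18, y -0.31 m.
There are look-alikes about, which are no part of the job. Leave any turquoise look-alike of the part that bears stamp_centre alone.

How it is judged:
By the outcome, as a careful person would: the job done as asked, in the order asked, and still so for the second after the job is handed in, with the robot touching nothing.
It also fails if it takes over 120 s, if anything falls off the work surface, if the arm or the gripper's body presses on something with over 40 N, if the wrist force passes 120 N, or if a joint passes its speed limit or range.

## Working session

There is one attempt and no reset: what is moved stays moved. The work goes in short steps, Python scripts to look and compute and a tool call to move; the robot and the scene stay as the last step left them, time stands still between calls to the robot, and variables do not carry over. Pictures are saved under pics/ and viewed, at most 14 in all, crops included, and the job is handed in when it is done.

Besides the shell and the picture viewer there is one more tool, called as name([rows], argument=value, ...), one row to a line, values as JSON. servo_tool: Moves the arm, as the interface text tells. Its arguments: {"type":"object","properties":{"deltas":{"type":"array"},"squeeze":{"type":"number"}},"required":["deltas"]}

```bash
ls; mkdir -p pics
python3 - <<'E'
from bench import *
import cv2
for n in ("top","scene"):
    cv2.imwrite(f"pics/{n}0.png",cv2.resize(get_image(n),(800,600),interpolation=cv2.INTER_CUBIC))
    print(n,get_calibration(n))
print(get_calibration("wrist"));print(get_state())
E
```

```text
pics
top {'vfov': 56.41895472653572, 'cx': 282.4569794957626, 'cy': 208.90254170623157, 'view': array([[-2.90468261e-02, -9.99464275e-01,  1.50812787e-02,
         4.57277962e+01],
       [ 9.96768537e-01, -2.78314709e-02,  7.53517996e-02,
        -6.04077143e+02],
       [-7.48916976e-02,  1.72212747e-02,  9.97042959e-01,
        -1.02229078e+03],
       [ 0.00000000e+00,  0.00000000e+00,  0.00000000e+00,
         1.00000000e+00]])}
scene {'vfov': 53.91315717276598, 'cx': 279.5263220843835, 'cy': 202.79024094945504, 'view': array([[-7.55941911e-01, -6.54483361e-01, -1.42603434e-02,
         4.92108682e+02],
       [ 3.04916798e-01, -3.71294406e-01,  8.77021214e-01,
        -2.29924595e+02],
       [-5.79290578e-01,  6.58628874e-01,  4.80239974e-01,
        -7.93675737e+02],
       [ 0.00000000e+00,  0.00000000e+00,  0.00000000e+00,
         1.00000000e+00]])}
{'vfov': 70.0836547027399, 'cx': 282.30983941033094, 'cy': 212.85065942182422, 'mount': array([[-3.63022877e-04,  9.54072774e-01,  2.99574714e-01,
         8.64848286e+01],
       [ 9.99999843e-01,  2.18615785e-04,  5.15555699e
[... 196 characters left out ...]
00]])}
{'t': 0.1, 'joint_pos': array([-1.39859758e+00,  3.51168263e-01,  1.65236138e+00, -3.61609959e-06,
        1.13913492e+00, -8.45946578e-02]), 'qvel': array([-0.00023029, -0.00053449, -0.00217078,  0.000749  ,  0.00240355,
       -0.00034899]), 'joint_torque': array([ 4.15413206e-04, -4.98028851e+01, -2.85704094e+01,  6.99976017e-02,
        2.38949881e-02, -5.87384443e-05]), 'position': array([ 139.66422508, -531.66051983,  237.16249366]), 'ee_rot': array([-3.11467029e+00, -4.02128008e-01,  7.88538456e-05]), 'wrist_force': array([-0.63783052, -0.47889575,  0.30318116]), 'wrist_torque': array([-0.03405992,  0.00811247,  0.02442703]), 'gripper_force': 0.0, 'opening': 0.9993759572194592}
```

View pics/top0.png

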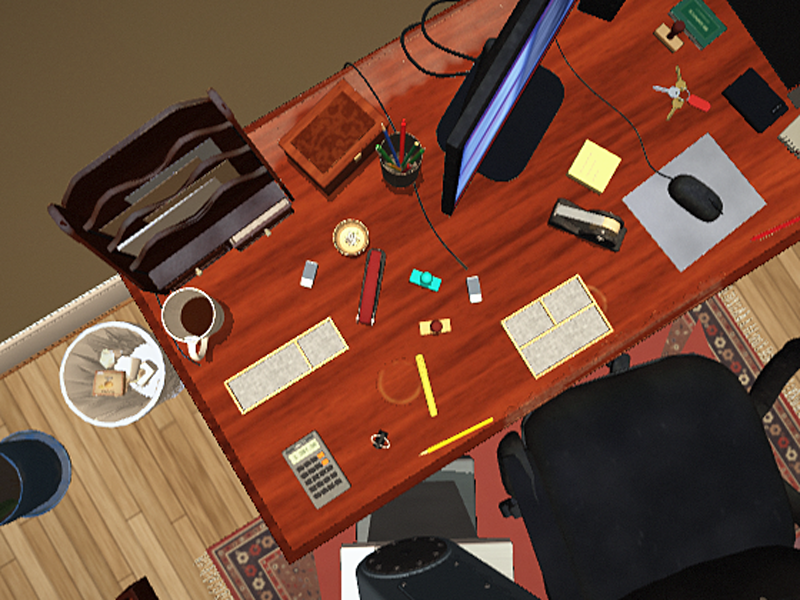

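View pics/scene0.png

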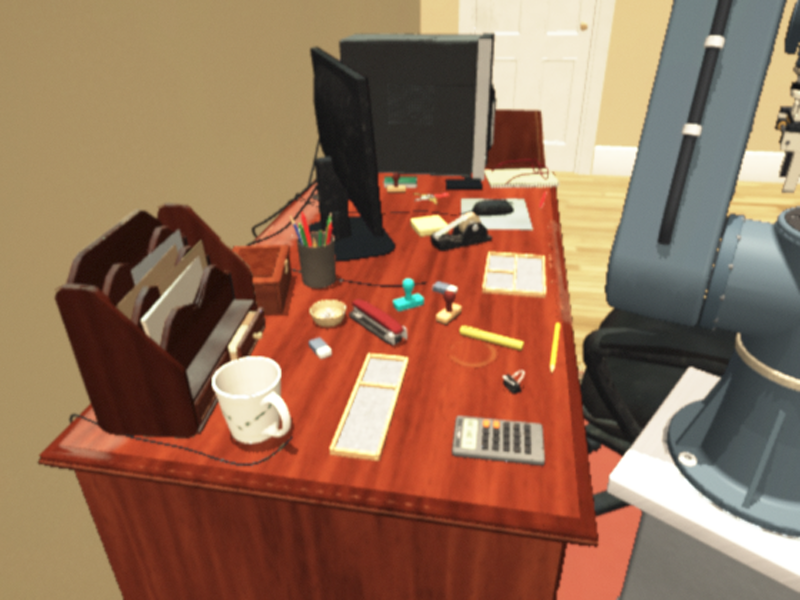

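The top view (800x600 scaling) shows:
- long tray near (287,366) and square tray near (557,326)
- highlighter (427,385), stapler (371,287), stamp (435,327), with a turquoise look-alike at (425,279)
- erasers (309,273) and (474,289), dish (350,237)

The pencil and the far stamp are decoys.

```bash
cat > h.py <<'E'
from bench import *
import cv2, numpy as np
from scipy.spatial.transform import Rotation as R
def cam(name, st=None):
    c=get_calibration(name); f=210/np.tan(np.radians(c["vfov"]/2))
    if name=="wrist":
        T=np.eye(4);T[:3,:3]=R.from_rotvec(st["ee_rot"]).as_matrix();T[:3,3]=st["position"]
        M=T@c["mount"]
    else: M=np.linalg.inv(c["view"])
    return f,c["cx"],c["cy"],M
def ray(k,px,z):
    f,cx,cy,M=k; px=np.atleast_2d(px).astype(float)
    d=np.c_[(px[:,0]-cx)/f,-(px[:,1]-cy)/f,-np.ones(len(px))]@M[:3,:3].T
    o=M[:3,3]; return (o+d*((z-o[2])/d[:,2])[:,None])[:,:2]
def proj(k,P):
    f,cx,cy,M=k; p=np.linalg.inv(M)@np.r_[P,1]
    return np.array([cx+f*p[0]/-p[2],cy-f*p[1]/-p[2]])
def rect(k,mask,z,seed=None,r=40):
    """largest blob of mask near seed pixel -> centre, sizes, angle of long axis (deg)"""
    m=mask.astype(np.uint8)
    if seed is not None:
        w=np.zeros_like(m);cv2.circle(w,tuple(int(v) for v in seed),int(r),1,-1);m=m*w
    cs,_=cv2.findContours(m,cv2.RETR_EXTERNAL,cv2.CHAIN_APPROX_NONE)
    if not cs: return None
    c=max(cs,key=cv2.contourArea)
    P=ray(k,c[:,0,:],z).astype(np.float32)
    b=cv2.boxPoints(cv2.minAreaRect(P))
    e=[b[1]-b[0],b[2]-b[1]];e.sort(key=lambda v:-np.linalg.norm(v))
    a=np.degrees(np.arctan2(e[0][1],e[0][0]));a=(a+90)%180-90
    return b.mean(0).round(1),np.round([np.linalg.norm(v) for v in e],1),round(float(a),1),c
def tool(st,P):
    """world offset (mm) of P from TCP in tool axes, cm"""
    return (R.from_rotvec(st["ee_rot"]).inv().apply(np.array(P)-st["position"])/10).round(2)
E
python3 - <<'E'
from h import *
im=get_image("top");k=cam("top");hsv=cv2.cvtColor(im,cv2.COLOR_BGR2HSV);H,S,V=[hsv[...,i].astype(int) for i in range(3)]
s=.7
wood=(H<12)&(S>150)
masks={'pale':(S<130)&(V>90),'tray':(V>120)&((S<130)|((H>14)&(H<40))),'yel':(H>20)&(H<40)&(S>120)&(V>120),'foot':(H>12)&(H<35)&(V>120)}
for n,mk,z,sd,r in [('long','tray',11,(287,366),75),('square','tray',11,(557,326),75),('high','yel',16,(427,385),36),('erA','pale',13,(309,273),20),('erB','pale',13,(474,289),20),('foot','foot',15,(435,327),20)]:
    q=rect(k,masks[mk],z,(sd[0]*s,sd[1]*s),r*s)
    print(n,q[:3]); cv2.drawContours(im,[q[3]],-1,(255,0,255),1)
for p in [(371,287),(365,320),(375,255),(371,270),(435,325),(436,331),(400,300)]:
    x,y=int(p[0]*s),int(p[1]*s);print(p,im[y,x],hsv[y,x])
cv2.imwrite("pics/c1.png",cv2.resize(im[160:300,150:440],None,fx=2.7,fy=2.7,interpolation=cv2.INTER_NEAREST))
E
```

```text
long (array([488.2, 251.3], dtype=float32), array([231.9,  70.8], dtype=float32), -59.6)
square (array([ 546.2, -259.1], dtype=float32), array([177.1, 127.6], dtype=float32), -60.4)
high (array([444.1,  -8.3], dtype=float32), array([116.2,  14.2], dtype=float32), 12.4)
erA (array([658.2, 206.8], dtype=float32), array([49.8, 22.7], dtype=float32), -16.1)
erB (array([ 620.3, -104.9], dtype=float32), array([49.8, 22.7], dtype=float32), 7.2)
foot (array([550.3, -10.5], dtype=float32), array([24.9, 21.6], dtype=float32), 5.3)
(371, 287) [ 46  50 183] [  1 191 183]
(365, 320) [ 41  41 167] [  0 192 167]
(375, 255) [ 48  49 177] [  0 186 177]
(371, 270) [ 45  49 179] [  1 191 179]
(435, 325) [ 41  57 159] [  4 189 159]
(436, 331) [ 29  40 131] [  3 199 131]
(400, 300) [ 27  57 164] [  7 213 164]
```

View pics/c1.png

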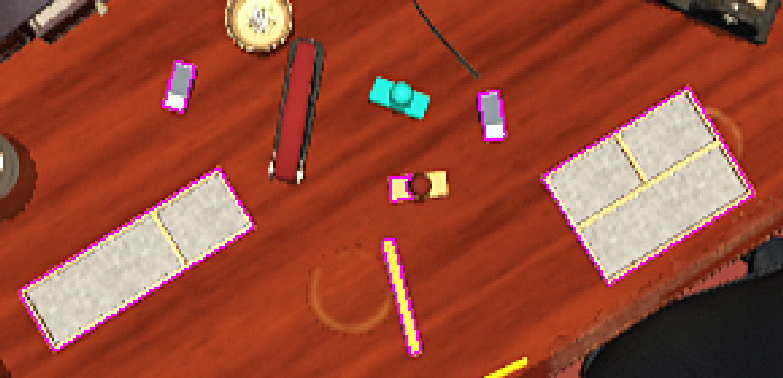

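The crop shows tight outlines on both trays, both erasers and the highlighter, and their sizes match the spec. The foot is split by the knob around crop (419,185). The stapler runs from about (308,40) to (285,182). Both trays measure about 30° yaw, slightly above the stated range, so I'll recheck that from the wrist camera.

```bash
cat >> h.py <<'E'
def yaw(st):
    x=R.from_rotvec(st["ee_rot"]).as_matrix()[:,0]; return float(np.degrees(np.arctan2(x[1],x[0])))
def go(st,P,yw):
    print("delta cm",tool(st,P),"turn",round(((yaw(st)-yw+90)%180)-90,1),"yaw now",round(yaw(st),1),"t",round(st["t"],2))
E
python3 - <<'E'
from h import *
im=get_image("top");k=cam("top");hsv=cv2.cvtColor(im,cv2.COLOR_BGR2HSV);H,S,V=[hsv[...,i].astype(int) for i in range(3)]
m=((H>12)&(H<35)&(V>120)).astype(np.uint8);w=np.zeros_like(m);cv2.circle(w,(305,229),15,1,-1)
P=ray(k,np.argwhere(m*w)[:,::-1],15).astype(np.float32);print("foot",cv2.minAreaRect(P))
print("knob",ray(k,[150+419.5/2.7,160+185/2.7],55))
red=((H<=3)|(H>=177))&(S<200)&(S>150)&(V>130)
q=rect(k,red,40,(260,200),40);print("stapler arm",q[:3])
dark=(V<90)|red
q=rect(k,cv2.morphologyEx(dark.astype(np.uint8),cv2.MORPH_CLOSE,np.ones((3,3))),20,(258,202),32);print("stapler all",q[:3])
go(get_state(),[444.1,-8.3,150],12.4)
E
```

```text
foot ((551.9898071289062, -28.255220413208008), (24.890626907348633, 57.24211502075195), 5.4492926597595215)
knob [[550.35319423 -28.50846272]]
stapler arm (array([629.2,  90.1], dtype=float32), array([133.1,  21.6], dtype=float32), -10.8)
stapler all (array([635.7,  90.2], dtype=float32), array([151.5,  72.3], dtype=float32), 8.5)
delta cm [ 42.74 -42.89   8.76] turn 2.3 yaw now 14.7 t 0.2
```

servo_tool([
  [42.7, -42.9, 0, 2.3, 0.3],
  [42.7, -42.9, 0, 2.3, 0.3],
  [42.7, -42.9, 0, 2.3, 0.3],
  [42.7, -42.9, 0, 2.3, 0.3],
  [42.7, -42.9, 0, 2.3, 0.3],
  [42.7, -42.9, 0, 2.3, 0.3],
  [42.7, -42.9, 0, 2.3, 0.3],
  [42.7, -42.9, 0, 2.3, 0.3],
  [42.7, -42.9, 0, 2.3, 0.3],
  [42.7, -42.9, 0, 2.3, 0.3],
], squeeze=15)

```text
t: 1.45
position: [444.5, -6.2, 237.7]
ee_rot: [-3.123, -0.342, -0.0]
wrist_force: [1.1, -1.5, 0.1]
opening: 0.699
gripper_force: 0.0
```

servo_tool([
  [0, 0, 8.7, 0, 0.3],
  [0, 0, 8.7, 0, 0.3],
  [0, 0, 8.7, 0, 0.3],
  [0, 0, 8.7, 0, 0.3],
])

```text
t: 1.95
position: [444.4, -8.7, 151.7]
ee_rot: [3.123, 0.339, 0.002]
wrist_force: [-0.1, -0.2, -0.1]
opening: 0.698
gripper_force: 0.0
```

Run:
```python
from h import *
st=get_state();print(st["position"],yaw(st))
im=get_image("wrist");k=cam("wrist",st);hsv=cv2.cvtColor(im,cv2.COLOR_BGR2HSV);H,S,V=[hsv[...,i].astype(int) for i in range(3)]
q=rect(k,(H>20)&(H<40)&(S>120)&(V>100),10);print(q[:3]);go(st,[*q[0],25.5],q[2])
cv2.drawContours(im,[q[3]],-1,(255,0,255),1)
cv2.imwrite("pics/w1.png",im)
```

```text
[444.38088535  -8.72376375 151.71971208] 12.400348536963048
(array([446.3,  -8.7], dtype=float32), array([118.8,  15.5], dtype=float32), 13.4)
delta cm [ 0.17  0.03 12.62] turn -1.0 yaw now 12.4 t 1.95
```

View pics/w1.png

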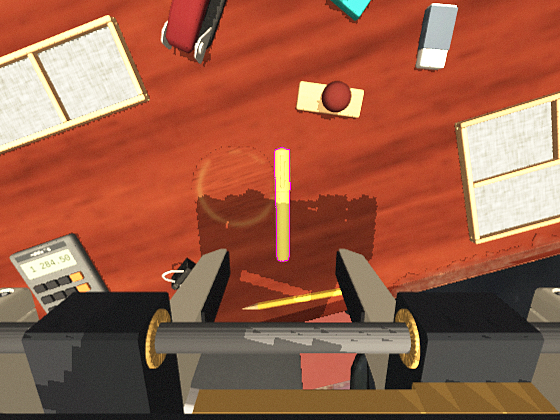

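The highlighter is outlined cleanly from (282,149) to (282,261), directly between the fingers, and agrees with the top view to 2 mm. I'll grasp it.

servo_tool([
  [0.2, 0, 9, -1, 0.3],
  [0.2, 0, 9, -1, 0.3],
  [0.2, 0, 12.5, -1, 0.4],
  [0.2, 0, 12.5, -1, 0.4],
  [0.2, 0, 12.5, -1, 1],
  [0.2, 0, 12.5, -1, 1],
  [0.2, 0, 12.5, -1, 1],
  [0.2, 0, 12.5, -1, 1],
  [0.2, 0, 12.5, -1, 1],
], squeeze=15)

```text
t: 3.12
position: [445.8, -8.1, 25.9]
ee_rot: [3.12, 0.367, 0.0]
wrist_force: [-0.4, 0.4, 4.2]
opening: 0.176
gripper_force: 15.0
```

servo_tool([
  [0, 0, -6, 0, 1],
  [0, 0, -12, 0, 1],
  [0, 0, -12, 0, 1],
  [0, 0, -12, 0, 1],
])

```text
t: 3.62
position: [445.2, -8.1, 145.1]
ee_rot: [-3.12, -0.367, 0.001]
wrist_force: [0.4, 0.4, -0.2]
opening: 0.18
gripper_force: 15.0
```

Run:
```python
from h import *
st=get_state();print(st["position"],yaw(st));go(st,[468.7,284.5,120],-59.6)
```

```text
[445.21526185  -8.07898939 145.08028376] 13.413019204495932
delta cm [  9.07 -27.91   2.51] turn 73.0 yaw now 13.4 t 3.62
```

servo_tool([
  [9.1, -27.9, 0, 73, 1],
  [9.1, -27.9, 0, 73, 1],
  [9.1, -27.9, 0, 73, 1],
  [9.1, -27.9, 0, 73, 1],
  [9.1, -27.9, 0, 73, 1],
  [9.1, -27.9, 0, 73, 1],
  [9.1, -27.9, 0, 73, 1],
  [9.1, -27.9, 0, 73, 1],
  [9.1, -27.9, 0, 73, 1],
  [9.1, -27.9, 0, 73, 1],
])

```text
t: 4.88
position: [480.1, 249.6, 140.9]
ee_rot: [-2.725, 1.464, 0.073]
wrist_force: [-0.4, -0.3, -0.0]
opening: 0.173
gripper_force: 15.0
```

Run:
```python
from h import *
st=get_state();print(st["position"],yaw(st))
im=get_image("wrist");k=cam("wrist",st);hsv=cv2.cvtColor(im,cv2.COLOR_BGR2HSV);H,S,V=[hsv[...,i].astype(int) for i in range(3)]
q=rect(k,(H>20)&(H<40)&(S>150)&(V>100),st["position"][2]-17.5);print("pen",q[:3])
for n,z,x,y in [("c",11,0,0)]:
    for a,b in [(35,116),(35,-116),(-35,116),(-35,-116)]:
        c,s=np.cos(np.radians(30.4)),np.sin(np.radians(30.4))
        p=proj(k,[488.2+a*c-b*s,251.3+a*s+b*c,11]);cv2.drawMarker(im,tuple(int(round(v)) for v in p),(255,0,255),cv2.MARKER_CROSS,14,1)
go(st,[468.7,284.5,30.5],-59.6)
cv2.imwrite("pics/w2.png",im)
```

```text
[480.14364749 249.64429614 140.94463623] -56.45888079763369
pen (array([486.4, 245.3], dtype=float32), array([101.5,  15.6], dtype=float32), -57.3)
delta cm [-2.82 -0.75 11.27] turn 3.1 yaw now -56.5 t 4.88
```

View pics/w2.png

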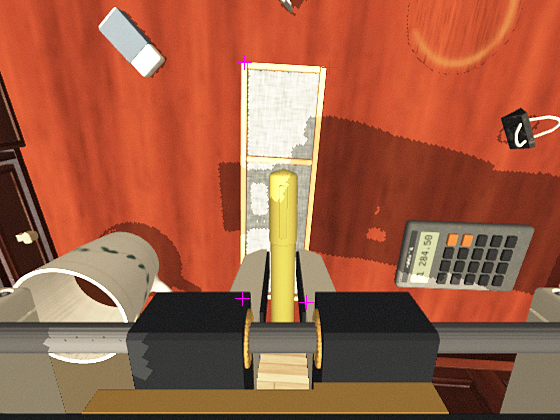

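The wrist view shows the predicted tray corners (magenta) landing exactly on the tray, so its pose is confirmed. The mug at lower left is close, and the gripper body sits only 65 mm above the grasp, so I'll check clearance.

Run:
```python
from h import *
k=cam("top");im=get_image("top");hsv=cv2.cvtColor(im,cv2.COLOR_BGR2HSV);S,V=hsv[...,1].astype(int),hsv[...,2].astype(int)
w=im[195:260,108:170]
cv2.imwrite("pics/mug.png",cv2.resize(w,None,fx=9,fy=9,interpolation=cv2.INTER_CUBIC))
c=ray(k,[191*.7,315*.7],95)[0];print("mug approx",c)
st=get_state();go(st,[468.7,284.5,30.5],-59.6)
a=np.radians(-59.6);x=np.array([np.cos(a),np.sin(a)]);y=np.array([np.sin(a),-np.cos(a)])
d=c-[468.7,284.5];print("mug in tool x,y",d@x,d@y)
```

```text
mug approx [581.27780378 396.88598481]
delta cm [-2.79 -0.72 11.29] turn 3.2 yaw now -56.4 t 4.97
mug in tool x,y -39.966278328243035 -153.9709975356788
```

View pics/mug.png

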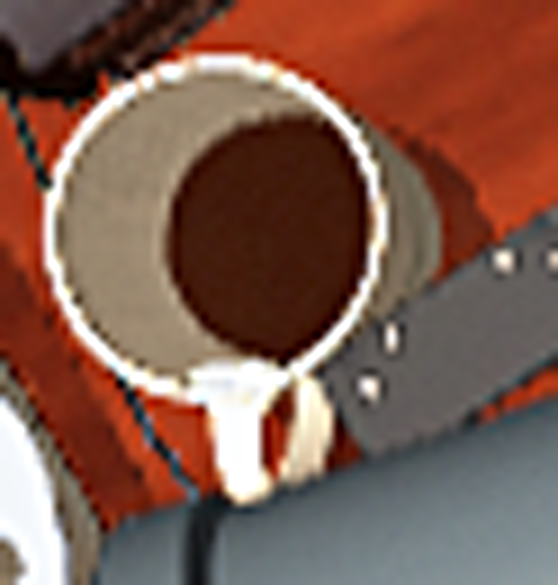

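The mug centre is about 154 mm from the release point along the finger axis, so its rim clears the body end by roughly 14 mm. I'll bias the pen 6 mm toward the robot for extra margin.

servo_tool([
  [-2.8, -0.1, 4, 3.2, 1],
  [-2.8, -0.1, 7, 3.2, 1],
  [-2.8, -0.1, 7, 3.2, 1],
  [-2.8, -0.1, 7, 3.2, 1],
])

```text
t: 5.48
position: [468.4, 264.6, 71.1]
ee_rot: [-2.677, 1.499, 0.106]
wrist_force: [0.4, -0.3, -1.0]
opening: 0.173
gripper_force: 15.0
```

Run:
```python
from h import *
st=get_state();print(st["position"],st["wrist_force"]);go(st,[463.5,281.5,30.5],-59.6)
```

```text
[468.37629356 264.64587002  71.12684027] [ 0.42759258 -0.33444354 -1.02935077]
delta cm [-1.3  -0.35  4.22] turn 1.2 yaw now -58.4 t 5.47
```

Run:
```python
from h import *
st=get_state();print(st["joint_pos"].round(3),st["qvel"].round(2),R.from_rotvec(st["ee_rot"]).as_matrix()[:,2].round(3))
```

```text
[0.38  0.555 1.823 0.145 0.756 2.867] [-0.   -0.01 -0.   -0.   -0.    0.  ] [-0.025  0.096 -0.995]
```

Joint 6 is at its limit, which also tilts the tool slightly. I'll lift and use the equivalent grasp half a turn the other way.

servo_tool([
  [0, 0, -4, 0, 1],
  [0, 0, -7, -10, 1],
  [0, 0, -7, -20, 1],
  [0, 0, -7, -30, 1],
  [0, 0, -7, -40, 1],
  [0, 0, -7, -50, 1],
  [0, 0, -7, -60, 1],
  [0, 0, -7, -70, 1],
  [0, 0, -7, -80, 1],
  [0, 0, -7, -90, 1],
])

```text
t: 6.72
position: [470.3, 257.7, 141.4]
ee_rot: [-2.925, -0.834, -0.005]
wrist_force: [0.9, -0.4, -0.2]
opening: 0.174
gripper_force: 15.0
```

servo_tool([
  [0, 0, 0, -10, 1],
  [0, 0, 0, -20, 1],
  [0, 0, 0, -30, 1],
  [0, 0, 0, -40, 1],
  [0, 0, 0, -50, 1],
  [0, 0, 0, -60, 1],
  [0, 0, 0, -70, 1],
  [0, 0, 0, -80, 1],
  [0, 0, 0, -88, 1],
  [0, 0, 0, -88, 1],
])

```text
t: 7.98
position: [470.2, 257.7, 141.0]
ee_rot: [-1.548, -2.651, -0.109]
wrist_force: [-0.2, 0.0, 0.4]
opening: 0.171
gripper_force: 15.0
```

```bash
cat >> h.py <<'E'
def go(st,P,yw):
    j=np.degrees(st["joint_pos"][0]); c=j+90
    a1=np.degrees(np.arctan2(P[1],P[0]))+90
    yt=yw+180*round((a1-yw)/180); y0=yaw(st); y0+=360*round((c-np.degrees(st["joint_pos"][5])-y0)/360)
    print("delta cm",tool(st,P),"turn",round(y0-yt,1),"yaw",round(y0,1),"->",yt,"tilt",np.degrees(R.from_rotvec(st["ee_rot"]).as_matrix()[:2,2]).round(2),"t",round(st["t"],2))
E
python3 - <<'E'
from h import *
st=get_state();print(st["position"],st["wrist_force"]);go(st,[463.5,281.5,30.5],-59.6)
im=get_image("wrist");cv2.imwrite("pics/w3.png",im)
E
```

```text
[470.17326082 257.66909414 141.03433265] [-0.23767724  0.03574973  0.43078201]
delta cm [ 1.33  0.3  11.25] turn -0.9 yaw 119.5 -> 120.4 tilt [-1.41  5.54] t 7.97
```

View pics/w3.png

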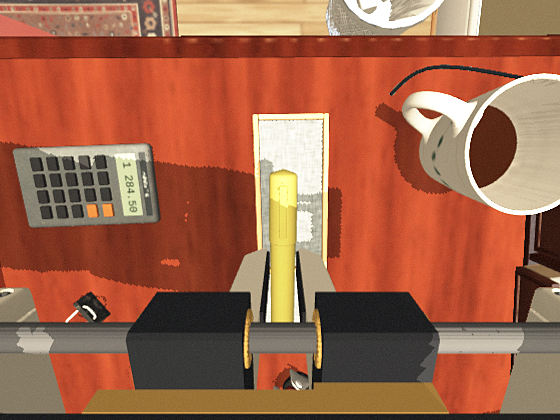

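The view shows the pen aligned along the tray at (284,250) with the mug safely at right. However, the joint limit left a 5.7° tilt in the commanded pose. Pushing gently into the opposite joint-6 limit should add the opposite tilt and cancel it.

servo_tool([
  [0, 0, 0, -10, 1],
  [0, 0, 0, -20, 1],
  [0, 0, 0, -30, 1],
  [0, 0, 0, -40, 1],
  [0, 0, 0, -50, 1],
  [0, 0, 0, -60, 1],
  [0, 0, 0, -70, 1],
  [0, 0, 0, -80, 1],
  [0, 0, 0, -90, 1],
  [0, 0, 0, -100, 1],
])

```text
t: 9.28
position: [469.9, 257.6, 140.3]
ee_rot: [-1.06, 2.944, 0.156]
wrist_force: [-0.3, 0.5, -0.2]
opening: 0.174
gripper_force: 15.0
```

servo_tool([
  [0, 0, 0, -10, 1],
  [0, 0, 0, -20, 1],
  [0, 0, 0, -30, 1],
  [0, 0, 0, -40, 1],
  [0, 0, 0, -50, 1],
  [0, 0, 0, -60, 1],
  [0, 0, 0, -62, 1],
])

```text
t: 10.15
position: [456.1, 288.1, 142.5]
ee_rot: [-2.359, 2.025, 0.041]
wrist_force: [-0.3, -1.0, -0.1]
opening: 0.176
gripper_force: 15.0
```

Run:
```python
from h import *
st=get_state();print(st["position"],st["joint_pos"].round(3));go(st,[463.5,281.5,30.5],-59.6)
```

```text
[456.10023319 288.08836167 142.54992971] [ 0.459  0.442  1.781  0.047  0.899 -2.864]
delta cm [ 1.22 -0.55 11.17] turn 158.3 yaw 278.7 -> 120.4 tilt [0.05 2.39] t 10.15
```

servo_tool([
  [0, 0, 0, -4, 1],
  [0, 0, 0, -4, 1],
])

```text
t: 10.4
position: [450.4, 298.2, 142.3]
ee_rot: [-2.419, 1.968, 0.009]
wrist_force: [-0.5, 0.3, -0.7]
opening: 0.173
gripper_force: 15.0
```

Run:
```python
from h import *
st=get_state();print(st["position"],st["joint_pos"].round(3));go(st,[463.5,281.5,30.5],-59.6)
```

```text
[450.42634993 298.22945043 142.25594362] [ 0.492  0.444  1.778  0.018  0.9   -2.866]
delta cm [ 2.12 -0.78 11.15] turn 161.3 yaw 281.7 -> 120.4 tilt [0.59 1.23] t 10.4
```

servo_tool([
  [0, 0, 0, -2.5, 1],
  [0, 0, 0, -2.5, 1],
])

```text
t: 10.65
position: [446.9, 304.5, 142.2]
ee_rot: [-2.455, 1.932, -0.012]
wrist_force: [0.9, 0.2, -0.1]
opening: 0.176
gripper_force: 15.0
```

servo_tool([
  [0, 0, 0, 10, 1],
  [0, 0, 0, 20, 1],
  [0, 0, 0, 30, 1],
  [0, 0, 0, 40, 1],
  [0, 0, 0, 50, 1],
  [0, 0, 0, 60, 1],
  [0, 0, 0, 70, 1],
  [0, 0, 0, 80, 1],
  [0, 0, 0, 90, 1],
  [0, 0, 0, 100, 1],
])

```text
t: 11.9
position: [447.2, 304.1, 142.1]
ee_rot: [-0.088, 3.123, 0.014]
wrist_force: [-0.8, -0.5, -0.7]
opening: 0.176
gripper_force: 15.0
```

servo_tool([
  [0, 0, 0, 10, 1],
  [0, 0, 0, 20, 1],
  [0, 0, 0, 30, 1],
  [0, 0, 0, 40, 1],
  [0, 0, 0, 50, 1],
  [0, 0, 0, 60, 1],
  [0, 0, 0, 63, 1],
  [0, 0, 0, 63, 1],
])

```text
t: 12.9
position: [447.2, 304.1, 142.1]
ee_rot: [1.552, 2.72, 0.026]
wrist_force: [-0.1, 0.2, -0.3]
opening: 0.175
gripper_force: 15.0
```

Run:
```python
from h import *
st=get_state();print(st["position"],st["joint_pos"].round(3));go(st,[463.5,281.5,31],-59.6)
```

```text
[447.16449413 304.1314912  142.1499304 ] [ 0.511  0.446  1.776 -0.     0.9   -0.022]
delta cm [-2.77  0.04 11.12] turn 0.2 yaw 120.6 -> 120.4 tilt [0.99 0.53] t 12.9
```

Tilt is down to about 1°, which is fine. Now I'll lower into the pocket and release.

servo_tool([
  [-2.8, 0, 0, 0, 1],
  [-2.8, 0, 5, 0, 1],
  [-2.8, 0, 9, 0, 1],
  [-2.8, 0, 11.1, 0, 1],
  [-2.8, 0, 11.1, 0, 1],
  [-2.8, 0, 11.1, 0, 0.72],
  [-2.8, 0, 11.1, 0, 0.72],
  [-2.8, 0, 11.1, 0, 0.72],
])

```text
t: 13.9
position: [463.4, 281.3, 31.8]
ee_rot: [1.551, 2.719, 0.027]
wrist_force: [0.1, 0.2, 0.7]
opening: 0.279
gripper_force: 0.0
```

servo_tool([
  [0, 0, -4, 0, 0.6],
  [0, 0, -10, 0, 0.5],
  [0, 0, -14, 0, 0.5],
  [0, 0, -14, 0, 0.5],
])

```text
t: 14.4
position: [462.0, 280.6, 174.4]
ee_rot: [1.55, 2.717, 0.034]
wrist_force: [-0.2, 0.4, -0.1]
opening: 0.5
gripper_force: 0.0
```

Run:
```python
from h import *
st=get_state();print(st["position"],st["joint_pos"].round(3))
im=get_image("wrist");k=cam("wrist",st);hsv=cv2.cvtColor(im,cv2.COLOR_BGR2HSV);H,S,V=[hsv[...,i].astype(int) for i in range(3)]
q=rect(k,(H>20)&(H<40)&(S>150)&(V>100),14);print("pen",q[:3]);
cc,s=np.cos(np.radians(30.4)),np.sin(np.radians(30.4));d=q[0]-[488.2,251.3];print("in tray",d@[cc,s],d@[-s,cc]-38.5)
cv2.imwrite("pics/w4.png",im)
go(st,[658.2,206.8,st["position"][2]],-16.1)
```

```text
[462.03517047 280.59140168 174.43584355] [ 4.590e-01  3.980e-01  1.756e+00  1.000e-03  9.620e-01 -7.500e-02]
pen (array([465.6, 281.9], dtype=float32), array([113. ,  14.3], dtype=float32), -60.0)
in tray -4.008173566195733 -0.6707270060702797
delta cm [-16.34  13.13   0.36] turn -43.3 yaw 120.6 -> 163.9 tilt [1.3  0.68] t 14.4
```

View pics/w4.png

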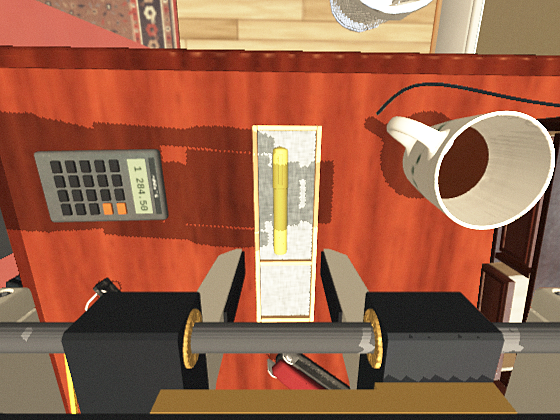

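The pen lies flat in the long pocket, from (281,148) to (280,254) in the picture. The next eraser is near the letter organizer, so I'll triangulate its nearest corners from both fixed views before descending.

```bash
python3 - <<'E'
from h import *
k=cam("top")
im=cv2.imread("pics/top0.png")[180:330,130:360];cv2.imwrite("pics/o1.png",np.vstack([cv2.resize(im,None,fx=2,fy=2),cv2.resize(cv2.imread("pics/scene0.png")[200:420,60:290],None,fx=2,fy=2)[:,:460]])[:600+140])
for p in [(293,203),(160,290),(275,230)]:
    for z in (0,50,90,150): print(p,z,ray(k,[p[0]*.7,p[1]*.7],z)[0].round())
E
python3 -c "
import cv2;i=cv2.imread('pics/o1.png');a=i[:300];b=i[300:]
import numpy as np
b=cv2.resize(b,(340,325));c=np.zeros((325,800,3),'uint8');c[:300,:460]=a;c[:,460:]=b;cv2.imwrite('pics/o2.png',c)"
```

```text
(293, 203) 0 [797. 236.]
(293, 203) 50 [784. 227.]
(293, 203) 90 [774. 220.]
(293, 203) 150 [759. 209.]
(160, 290) 0 [636. 490.]
(160, 290) 50 [631. 469.]
(160, 290) 90 [627. 452.]
(160, 290) 150 [620. 427.]
(275, 230) 0 [745. 271.]
(275, 230) 50 [735. 260.]
(275, 230) 90 [727. 252.]
(275, 230) 150 [715. 239.]
```

View pics/o2.png

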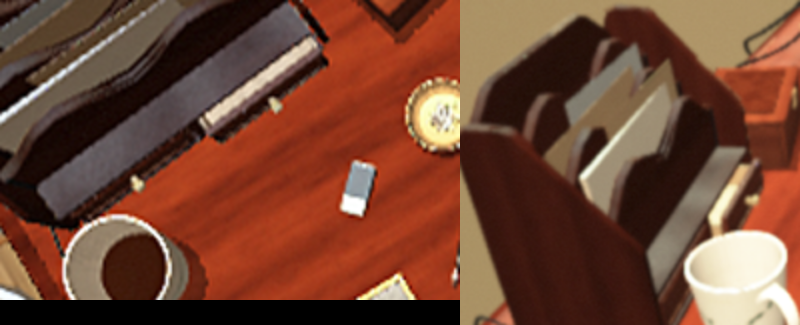

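The organizer's front is low, with drawer knobs around 45 mm high, and its face is about 14 mm or more from the gripper body end. I'll grasp the eraser 8 mm toward the robot for extra margin.

servo_tool([
  [-16, 13, 0, -10, 0.5],
  [-16, 13, 0, -20, 0.5],
  [-16, 13, 0, -30, 0.5],
  [-16, 13, 0, -43, 0.5],
  [-16, 13, 0, -43, 0.5],
  [-16, 13, 0, -43, 0.5],
  [-16, 13, 0, -43, 0.5],
])

```text
t: 15.32
position: [653.6, 208.4, 173.0]
ee_rot: [0.448, 3.095, 0.017]
wrist_force: [-0.4, -0.5, 0.0]
opening: 0.5
gripper_force: 0.0
```

Run:
```python
from h import *
st=get_state();print(st["position"],st["joint_pos"].round(3))
im=get_image("wrist");k=cam("wrist",st);hsv=cv2.cvtColor(im,cv2.COLOR_BGR2HSV);H,S,V=[hsv[...,i].astype(int) for i in range(3)]
sd=proj(k,[658,207,13])
q=rect(k,(S<130)&(V>90),12,sd,60);print("er",q[:3],sd);
a=np.radians(q[2]);go(st,[*(q[0]-8*np.array([np.cos(a),np.sin(a)])),25],q[2])
```

```text
[653.62815914 208.42825492 173.0380613 ] [ 0.239  0.653  1.335  0.005  1.137 -1.047]
er (array([659.9, 207.9], dtype=float32), array([50.1, 22.4], dtype=float32), -17.2) [279.16800631 201.89167369]
delta cm [ 0.37 -0.06 14.8 ] turn 0.7 yaw 163.5 -> 162.8 tilt [0.92 0.51] t 15.32
```

servo_tool([
  [0.4, -0.1, 6, 0.7, 0.5],
  [0.4, -0.1, 11, 0.7, 0.5],
  [0.4, -0.1, 14.8, 0.7, 0.5],
  [0.4, -0.1, 14.8, 0.7, 0.5],
  [0.4, -0.1, 14.8, 0.7, 1],
  [0.4, -0.1, 14.8, 0.7, 1],
  [0.4, -0.1, 14.8, 0.7, 1],
  [0.4, -0.1, 14.8, 0.7, 1],
  [0.4, -0.1, 14.8, 0.7, 1],
], squeeze=15)

```text
t: 16.5
position: [653.0, 210.0, 26.9]
ee_rot: [0.465, 3.09, 0.019]
wrist_force: [-1.8, -2.0, 5.6]
opening: 0.238
gripper_force: 15.0
```

servo_tool([
  [0, 0, -4, 0, 1],
  [0, 0, -9, 0, 1],
  [0, 0, -9, 0, 1],
  [0, 0, -9, 0, 1],
])

```text
t: 17.0
position: [650.5, 209.0, 115.2]
ee_rot: [0.465, 3.092, 0.018]
wrist_force: [0.2, 0.0, -0.5]
opening: 0.239
gripper_force: 15.0
```

Run:
```python
from h import *
st=get_state();print(st["position"],st["joint_pos"].round(3))
a=np.radians(120.4);go(st,[*(np.array([526.2,186.6])+8*np.array([np.cos(a),np.sin(a)])),30.5],120.4)
```

```text
[650.53823099 208.96233135 115.1762941 ] [ 0.241  0.711  1.383  0.006  1.029 -1.034]
delta cm [11.92 -5.37  8.24] turn 42.5 yaw 162.9 -> 120.4 tilt [0.94 0.52] t 17.0
```

servo_tool([
  [11.9, -5.4, 0, 10, 1],
  [11.9, -5.4, 0, 20, 1],
  [11.9, -5.4, 0, 30, 1],
  [11.9, -5.4, 0, 42.5, 1],
  [11.9, -5.4, 0, 42.5, 1],
  [11.9, -5.4, 4, 42.5, 1],
  [11.9, -5.4, 6, 42.5, 1],
  [11.9, -5.4, 6, 42.5, 1],
])

```text
t: 18.0
position: [521.3, 192.7, 51.5]
ee_rot: [1.554, 2.721, 0.022]
wrist_force: [0.1, 0.1, 0.6]
opening: 0.241
gripper_force: 15.0
```

Run:
```python
from h import *
st=get_state();print(st["position"],st["joint_pos"].round(3))
a=np.radians(120.4);go(st,[*(np.array([526.2,186.6])+8*np.array([np.cos(a),np.sin(a)])),31.5],120.4)
```

```text
[521.29440476 192.65843121  51.54438287] [ 0.268  0.613  1.776  0.006  0.738 -0.269]
delta cm [0.03 0.09 2.01] turn 0.1 yaw 120.5 -> 120.4 tilt [0.77 0.47] t 18.0
```

servo_tool([
  [0, 0.1, 2, 0, 1],
  [0, 0.1, 2, 0, 1],
  [0, 0.1, 2, 0, 0.65],
  [0, 0.1, 2, 0, 0.65],
  [0, 0.1, 2, 0, 0.65],
  [0, 0.1, -6, 0, 0.6],
  [0, 0.1, -12, 0, 0.5],
  [0, 0.1, -12, 0, 0.5],
  [0, 0.1, -12, 0, 0.5],
])

```text
t: 19.12
position: [521.4, 192.5, 173.9]
ee_rot: [1.556, 2.716, 0.028]
wrist_force: [-0.6, -0.7, -0.2]
opening: 0.5
gripper_force: 0.0
```

Run:
```python
from h import *
st=get_state();print(st["position"],st["joint_pos"].round(3))
im=get_image("wrist");cv2.imwrite("pics/w5.png",im)
go(st,[635,92,st["position"][2]],-10.8)
```

```text
[521.37190536 192.46601236 173.91070737] [ 0.268  0.426  1.713  0.005  0.982 -0.265]
delta cm [-14.41   4.72   0.12] turn -48.8 yaw 120.4 -> 169.2 tilt [1.07 0.55] t 19.12
```

View pics/w5.png

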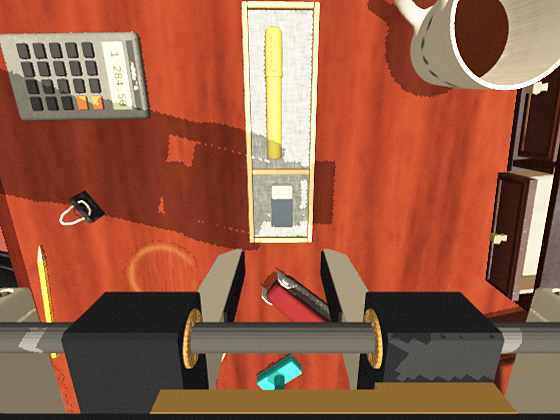

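Eraser A lies flat in the short pocket at (282,205). Next is the stapler.

servo_tool([
  [-14.4, 4.7, 0, -10, 0.4],
  [-14.4, 4.7, 0, -20, 0.4],
  [-14.4, 4.7, 0, -30, 0.4],
  [-14.4, 4.7, 0, -40, 0.4],
  [-14.4, 4.7, 0, -48.8, 0.4],
  [-14.4, 4.7, 0, -48.8, 0.4],
  [-14.4, 4.7, 0, -48.8, 0.4],
])

```text
t: 20.05
position: [634.2, 92.0, 173.2]
ee_rot: [0.3, 3.113, 0.016]
wrist_force: [0.2, 1.3, 0.5]
opening: 0.601
gripper_force: 0.0
```

Run:
```python
from h import *
st=get_state();print(st["position"],st["joint_pos"].round(3))
im=get_image("wrist");k=cam("wrist",st);hsv=cv2.cvtColor(im,cv2.COLOR_BGR2HSV);H,S,V=[hsv[...,i].astype(int) for i in range(3)]
sd=proj(k,[633,91,40])
q=rect(k,((H<=3)|(H>=176))&(S<215)&(V>60),40,sd,130);print("red",q[:3],sd)
cv2.drawContours(im,[q[3]],-1,(255,0,255),1)
cv2.imwrite("pics/w6.png",im[:330])
```

```text
[634.16522603  91.99844403 173.24809067] [ 0.068  0.573  1.473  0.009  1.08  -1.315]
red (array([628.9,  91.3], dtype=float32), array([133.8,  23.1], dtype=float32), -10.6) [278.54600936 203.87105299]
```

View pics/w6.png

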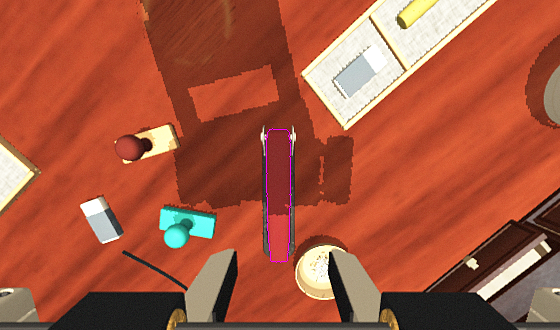

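The contour follows the red arm from (279,128) to (279,262). The dish sits beside its far end, at (322,268). I'll measure the full outline so the length is centred.

Run:
```python
from h import *
st=get_state();k=cam("wrist",st);im=get_image("wrist");hsv=cv2.cvtColor(im,cv2.COLOR_BGR2HSV);H,S,V=[hsv[...,i].astype(int) for i in range(3)]
print("dish",ray(k,[322,268],24))
print("red ends z40",ray(k,[[279,128],[279,262]],40),"front z0,z7",ray(k,[[279,125]],0),ray(k,[[279,125]],20))
t=cv2.imread("pics/top0.png");kt=cam("top")
a=np.vstack([cv2.resize(t[235:335,340:410],None,fx=5.5,fy=5.5,interpolation=cv2.INTER_CUBIC)])
b=cv2.resize(im[105:285,230:345],(385*1,550),interpolation=cv2.INTER_CUBIC)
c=np.zeros((550,770,3),np.uint8);c[:,:385]=a[:550,:385];c[:,385:]=b;cv2.imwrite("pics/st.png",c)
```

```text
dish [[719.94329761 122.91092139]]
red ends z40 [[563.73228929 105.22198095]
 [695.10679151  79.25732959]] front z0,z7 [[562.52051187 105.54601746]] [[561.85817568 105.63464919]]
```

View pics/st.png

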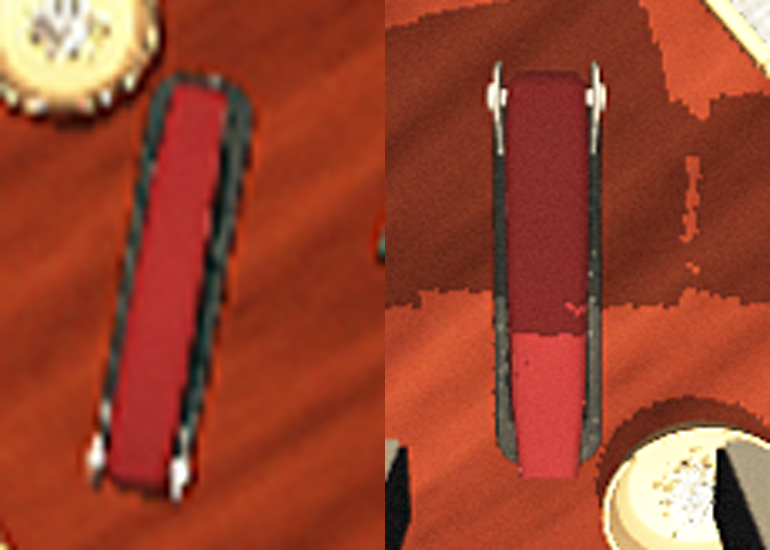

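Run:
```python
from h import *
kt=cam("top");print(ray(kt,[[377.3*.7,248.6*.7]],7),ray(kt,[[364.7*.7,324.5*.7]],30))
go(get_state(),[634,90.2,34],-10.7)
```

```text
[[702.96165873  75.44301029]] [[558.32809591 101.66165636]]
delta cm [ 0.2  -0.36 13.98] turn -0.2 yaw 169.1 -> 169.3 tilt [0.95 0.53] t 20.15
```

servo_tool([
  [0.4, -0.3, 6, 0, 0.4],
  [0.4, -0.3, 11, 0, 0.4],
  [0.4, -0.3, 14, 0, 0.4],
  [0.4, -0.3, 14, 0, 0.4],
  [0.4, -0.3, 14, 0, 1],
  [0.4, -0.3, 14, 0, 1],
  [0.4, -0.3, 14, 0, 1],
  [0.4, -0.3, 14, 0, 1],
  [0.4, -0.3, 14, 0, 1],
], squeeze=30)

```text
t: 21.28
position: [632.8, 91.0, 35.1]
ee_rot: [0.295, 3.11, 0.017]
wrist_force: [-1.8, -1.0, 5.8]
opening: 0.245
gripper_force: 30.0
```

servo_tool([
  [0, 0, -4, 0, 1],
  [0, 0, -9, 0, 1],
  [0, 0, -9, 0, 1],
  [0, 0, -9, 0, 1],
])

```text
t: 21.78
position: [630.3, 90.2, 123.3]
ee_rot: [0.295, 3.113, 0.017]
wrist_force: [0.1, 0.1, -3.8]
opening: 0.245
gripper_force: 30.0
```

Run:
```python
from h import *
st=get_state();print(st["position"],st["joint_pos"].round(3))
go(st,[519.7,-274.2,st["position"][2]],119.6)
```

```text
[630.2679086   90.19190377 123.29330828] [ 0.066  0.625  1.52   0.01   0.98  -1.322]
delta cm [  4.02 -37.86  -0.51] turn 49.6 yaw 169.2 -> 119.6 tilt [0.9  0.52] t 21.77
```

servo_tool([
  [4, -37.9, 0, 10, 1],
  [4, -37.9, 0, 20, 1],
  [4, -37.9, 0, 30, 1],
  [4, -37.9, 0, 40, 1],
  [4, -37.9, 0, 49.6, 1],
  [4, -37.9, 0, 49.6, 1],
  [4, -37.9, 0, 49.6, 1],
  [4, -37.9, 0, 49.6, 1],
  [4, -37.9, 0, 49.6, 1],
  [4, -37.9, 0, 49.6, 1],
])

```text
t: 23.02
position: [521.0, -273.3, 118.9]
ee_rot: [1.573, 2.708, 0.026]
wrist_force: [-0.6, 0.0, -2.9]
opening: 0.245
gripper_force: 30.0
```

Run:
```python
from h import *
st=get_state();print(st["position"],st["joint_pos"].round(3))
k=cam("wrist",st);im=get_image("wrist")
def tr(x,y): a=np.radians(29.6);return [546.2+x*np.cos(a)-y*np.sin(a),-259.1+x*np.sin(a)+y*np.cos(a),11]
for a,b in [(63.5,88),(63.5,-88),(-63.5,88),(-63.5,-88)]:
    cv2.drawMarker(im,tuple(int(round(v)) for v in proj(k,tr(a,b))),(255,0,255),cv2.MARKER_CROSS,14,1)
cv2.imwrite("pics/w7.png",im)
go(st,[519.7,-274.2,39.5],119.6)
```

```text
[ 520.97407441 -273.28253087  118.91133327] [-0.57   0.557  1.656  0.022  0.919 -1.101]
delta cm [-0.02 -0.31  7.94] turn 0.1 yaw 119.7 -> 119.6 tilt [0.97 0.55] t 23.02
```

View pics/w7.png

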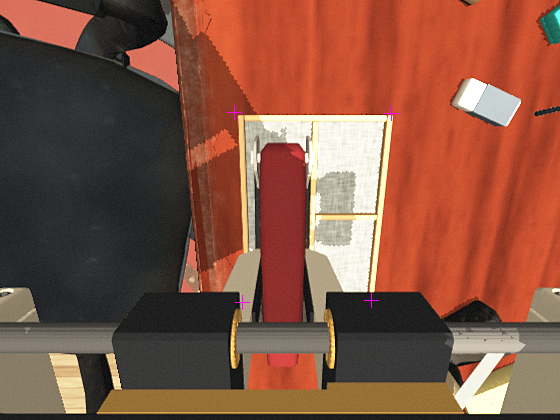

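The view shows the stapler lined up with the front pocket. The tray corners sit about 3 px off the prediction (far-left corner at (239,117) against (234,112)), so the tray is about 2 mm farther in x than estimated.

Run:
```python
from h import *
st=get_state();k=cam("wrist",st)
for z in (110,119):print(tool(st,[*ray(k,[283,140],z)[0],z]))
T=ray(k,[[239,117],[391,116]],11);print(T, "edge len",np.linalg.norm(T[0]-T[1]))
def tr(x,y): a=np.radians(29.6);return np.array([546.2+x*np.cos(a)-y*np.sin(a),-259.1+x*np.sin(a)+y*np.cos(a)])
print(T[0]-tr(-63.5,88),T[1]-tr(63.5,88))
go(st,[521.5,-275,39.5],119.6)
```

```text
[7.28 0.27 0.9 ]
[7.34 0.27 0.  ]
[[ 452.66076545 -215.21666729]
 [ 559.70582289 -153.37436605]] edge len 123.62489451783797
[ 5.14057773 -1.26691255] [ 1.75977912 -2.15522837]
delta cm [-0.16 -0.18  7.95] turn 0.1 yaw 119.7 -> 119.6 tilt [0.98 0.54] t 23.07
```

servo_tool([
  [-0.2, -0.2, 3, 0, 1],
  [-0.2, -0.2, 6, 0, 1],
  [-0.2, -0.2, 7.9, 0, 1],
  [-0.2, -0.2, 7.9, 0, 1],
  [-0.2, -0.2, 7.9, 0, 1],
  [-0.2, -0.2, 7.9, 0, 0.6],
  [-0.2, -0.2, 7.9, 0, 0.5],
  [-0.2, -0.2, 7.9, 0, 0.5],
])

```text
t: 24.08
position: [521.4, -276.6, 40.5]
ee_rot: [1.575, 2.705, 0.026]
wrist_force: [0.2, -0.3, -0.9]
opening: 0.488
gripper_force: 0.0
```

servo_tool([
  [0, 0, -5, 0, 0.5],
  [0, 0, -11, 0, 0.5],
  [0, 0, -13, 0, 0.5],
  [0, 0, -13, 0, 0.5],
])

```text
t: 24.58
position: [519.5, -278.1, 171.5]
ee_rot: [1.574, 2.703, 0.026]
wrist_force: [0.3, 0.4, -0.7]
opening: 0.497
gripper_force: 0.0
```

Run:
```python
from h import *
st=get_state();print(st["position"],st["joint_pos"].round(3))
k=cam("wrist",st);im=get_image("wrist")
cv2.imwrite("pics/w8.png",im)
go(st,[552.5,-28.3,st["position"][2]],95.4)
```

```text
[ 519.50487958 -278.06169676  171.54378029] [-0.578  0.488  1.62   0.02   1.021 -1.105]
delta cm [20.09 15.2   0.25] turn 24.2 yaw 119.6 -> 95.4 tilt [1.14 0.43] t 24.57
```

View pics/w8.png

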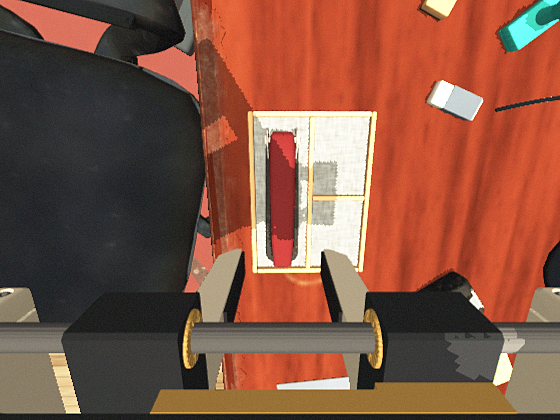

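The stapler sits in the front pocket, with its far base end near (283,262) inside the wall at about (283,269). I'll refine the tray pose from these corners and check the end gaps.

Run:
```python
from h import *
st=get_state();k=cam("wrist",st)
im=cv2.imread("pics/w8.png")
C=ray(k,[[249,112.5],[377,111.5],[252,272],[362,271]],11);c=C.mean(0);print("centre",c,"sides",np.linalg.norm(C[0]-C[1]),np.linalg.norm(C[2]-C[3]),np.linalg.norm(C[0]-C[2]),np.linalg.norm(C[1]-C[3]))
a=np.degrees(np.arctan2(*(C[0]-C[2]+C[1]-C[3])[::-1]));print("y axis",a)
for p,z in [((283,262),11),((283,266),35),((283,128),30)]:
    d=ray(k,[p],z)[0]-c;t=np.radians(a-90);print(p,d@[np.cos(t),np.sin(t)],d@[-np.sin(t),np.cos(t)])
cv2.imwrite("pics/w8c.png",cv2.resize(im[100:285,235:390],None,fx=3.2,fy=3.2,interpolation=cv2.INTER_CUBIC))
```

```text
centre [ 547.72393165 -258.08370375] sides 124.33717915557119 125.9286417331907 172.2433413434414 173.3055800817876
y axis 119.05196322424683
(283, 262) -27.77494438364431 -74.35056300393215
(283, 266) -28.384676954361954 -66.84554108362815
(283, 128) -29.60296386684728 71.7598596110888
```

View pics/w8c.png

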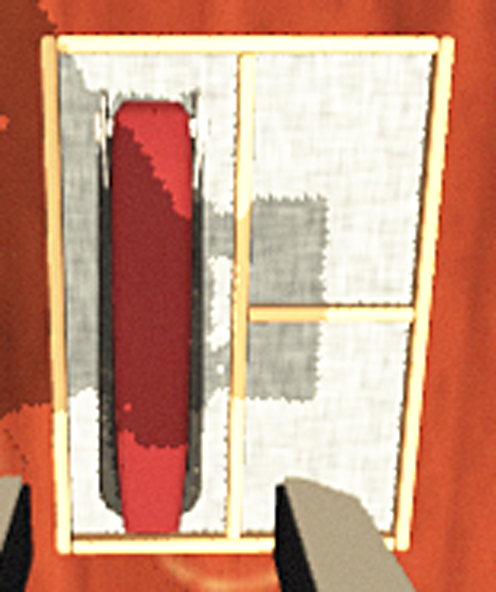

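The crop confirms the stapler is centred, with gaps at both ends. Next is the stamp.

servo_tool([
  [20.1, 15.2, 0, 10, 0.5],
  [20.1, 15.2, 0, 20, 0.5],
  [20.1, 15.2, 0, 24.2, 0.5],
  [20.1, 15.2, 0, 24.2, 0.5],
  [20.1, 15.2, 0, 24.2, 0.5],
  [20.1, 15.2, 0, 24.2, 0.5],
  [20.1, 15.2, 0, 24.2, 0.5],
  [20.1, 15.2, 0, 24.2, 0.5],
])

```text
t: 25.62
position: [551.8, -29.0, 172.7]
ee_rot: [2.112, 2.317, 0.029]
wrist_force: [-0.4, -0.7, 1.0]
opening: 0.503
gripper_force: 0.0
```

Run:
```python
from h import *
st=get_state();print(st["position"],st["joint_pos"].round(3))
k=cam("wrist",st);im=get_image("wrist");hsv=cv2.cvtColor(im,cv2.COLOR_BGR2HSV);H,S,V=[hsv[...,i].astype(int) for i in range(3)]
sd=proj(k,[552,-28.4,15]);w=np.zeros(H.shape,np.uint8);cv2.circle(w,tuple(int(v) for v in sd),50,1,-1)
m=((H>12)&(H<35)&(V>70)).astype(np.uint8)*w
r=cv2.minAreaRect(ray(k,np.argwhere(m)[:,::-1],15).astype(np.float32));print("foot",r)
sd=proj(k,[552,-28.4,50]).astype(int);print(sd)
cv2.imwrite("pics/w9.png",cv2.resize(im[sd[1]-70:sd[1]+70,sd[0]-80:sd[0]+80],None,fx=3.5,fy=3.5))
go(st,[*r[0],44],95.4)
```

```text
[551.75610421 -28.99915814 172.67491086] [-0.142  0.424  1.72   0.014  0.982 -0.242]
foot ((554.4952392578125, -26.749969482421875), (23.224328994750977, 58.848548889160156), 4.518707275390625)
[277 212]
delta cm [ 0.1   0.07 12.87] turn -0.1 yaw 95.3 -> 95.4 tilt [0.97 0.53] t 25.62
```

View pics/w9.png

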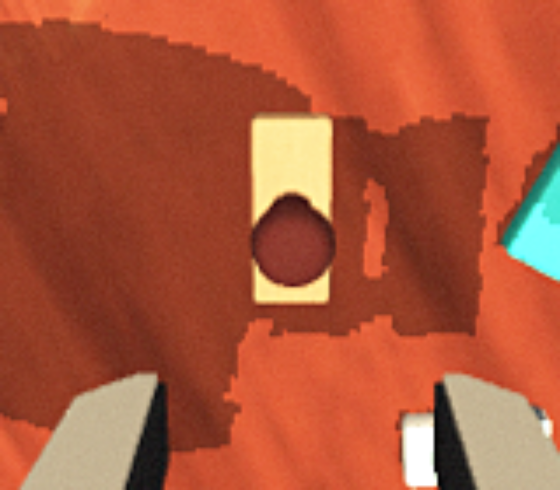

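The stamp's knob, at crop (293,242), is centred between the fingers and the foot is square to the tool. I'll grasp it.

servo_tool([
  [0.1, 0.1, 5, 0.8, 0.5],
  [0.1, 0.1, 10, 0.8, 0.5],
  [0.1, 0.1, 12.9, 0.8, 0.5],
  [0.1, 0.1, 12.9, 0.8, 0.5],
  [0.1, 0.1, 12.9, 0.8, 1],
  [0.1, 0.1, 12.9, 0.8, 1],
  [0.1, 0.1, 12.9, 0.8, 1],
  [0.1, 0.1, 12.9, 0.8, 1],
  [0.1, 0.1, 12.9, 0.8, 1],
], squeeze=20)

```text
t: 26.8
position: [555.6, -25.7, 44.9]
ee_rot: [2.125, 2.303, 0.03]
wrist_force: [-1.3, 0.1, 6.9]
opening: 0.225
gripper_force: 20.0
```

servo_tool([
  [0, 0, -4, 0, 1],
  [0, 0, -9, 0, 1],
  [0, 0, -9, 0, 1],
  [0, 0, -9, 0, 1],
])

```text
t: 27.3
position: [553.1, -26.4, 133.5]
ee_rot: [2.127, 2.304, 0.028]
wrist_force: [-0.2, 0.1, -1.4]
opening: 0.227
gripper_force: 20.0
```

Run:
```python
from h import *
st=get_state();print(st["position"],st["joint_pos"].round(3))
go(st,[552.9,-206.7,st["position"][2]],119.4)
```

```text
[553.07865209 -26.36275378 133.46217739] [-0.137  0.48   1.745  0.015  0.901 -0.226]
delta cm [-17.97  -1.46  -0.17] turn -24.8 yaw 94.6 -> 119.4 tilt [0.96 0.53] t 27.3
```

servo_tool([
  [-18, -1.5, 0, -10, 1],
  [-18, -1.5, 0, -20, 1],
  [-18, -1.5, 0, -24.8, 1],
  [-18, -1.5, 0, -24.8, 1],
  [-18, -1.5, 2, -24.8, 1],
  [-18, -1.5, 5, -24.8, 1],
  [-18, -1.5, 5, -24.8, 1],
])

```text
t: 28.18
position: [552.2, -204.9, 79.6]
ee_rot: [1.583, 2.708, 0.026]
wrist_force: [-0.1, 0.6, -0.6]
opening: 0.223
gripper_force: 20.0
```

Run:
```python
from h import *
st=get_state();print(st["position"],st["joint_pos"].round(3))
go(st,[552.9,-206.7,49.8],119.4)
im=get_image("wrist");cv2.imwrite("pics/w10.png",im)
```

```text
[ 552.19310001 -204.92662283   79.56076455] [-0.441  0.617  1.67   0.021  0.849 -0.968]
delta cm [-0.2  -0.07  2.97] turn -0.0 yaw 119.4 -> 119.4 tilt [0.69 0.68] t 28.18
```

View pics/w10.png

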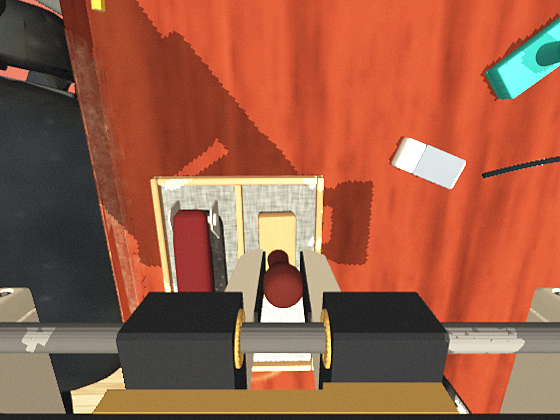

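The foot, at (277,230), sits within the back left pocket between the walls at x≈242 and x≈318. That view put me at 17 pictures, over the limit of 14, so from here I'll check by numbers only. Lowering and releasing.

servo_tool([
  [-0.2, -0.1, 2, 0, 1],
  [-0.2, -0.1, 3, 0, 1],
  [-0.2, -0.1, 3, 0, 1],
  [-0.2, -0.1, 3, 0, 1],
  [-0.2, -0.1, 3, 0, 0.62],
  [-0.2, -0.1, 3, 0, 0.62],
  [-0.2, -0.1, 3, 0, 0.62],
  [-0.2, -0.1, -3, 0, 0.62],
  [-0.2, -0.1, -9, 0, 0.62],
  [-0.2, -0.1, -9, 0, 0.5],
])

```text
t: 29.48
position: [554.3, -210.6, 177.0]
ee_rot: [1.576, 2.696, 0.027]
wrist_force: [0.3, 0.4, -0.7]
opening: 0.448
gripper_force: 0.0
```

Run:
```python
from h import *
st=get_state();print(st["position"],st["wrist_force"])
go(st,[621,-104.5,st["position"][2]],7.2)
```

```text
[ 554.2690285  -210.56584531  176.95074834] [ 0.28740502  0.41118207 -0.74645665]
delta cm [ 5.97 11.02  0.23] turn 112.2 yaw 119.4 -> 7.2 tilt [1.42 0.32] t 29.48
```

servo_tool([
  [6, 11, 0, -10, 0.5],
  [6, 11, 0, -20, 0.5],
  [6, 11, 0, -30, 0.5],
  [6, 11, 0, -40, 0.5],
  [6, 11, 0, -50, 0.5],
  [6, 11, 0, -60, 0.5],
  [6, 11, 0, -67.8, 0.5],
  [6, 11, 0, -67.8, 0.5],
])

```text
t: 30.48
position: [618.3, -103.3, 173.3]
ee_rot: [-0.194, 3.119, 0.013]
wrist_force: [-0.3, 1.0, -0.0]
opening: 0.499
gripper_force: 0.0
```

Run:
```python
from h import *
st=get_state();print(st["position"],st["joint_pos"].round(3))
im=get_image("wrist");k=cam("wrist",st);hsv=cv2.cvtColor(im,cv2.COLOR_BGR2HSV);H,S,V=[hsv[...,i].astype(int) for i in range(3)]
sd=proj(k,[621,-104.5,13])
q=rect(k,(S<130)&(V>90),12,sd,60);print("er",q[:3],sd)
go(st,[*q[0],25],q[2]); cv2.imwrite("pics/w11.png",im)
# stamp and tray check in top view
t=get_image("top");kt=cam("top");h=cv2.cvtColor(t,cv2.COLOR_BGR2HSV)
```

```text
[ 618.3383265  -103.29561851  173.31252069] [-0.245  0.55   1.512  0.015  1.067 -1.948]
er (array([ 621.9, -105.5], dtype=float32), array([48.8, 22.1], dtype=float32), 7.5) [279.64185179 199.07083915]
delta cm [-0.07 -0.37 14.83] turn 179.6 yaw 187.1 -> 7.5 tilt [0.91 0.55] t 30.48
```

servo_tool([
  [-0.1, -0.4, 6, -0.4, 0.5],
  [-0.1, -0.4, 11, -0.4, 0.5],
  [-0.1, -0.4, 14.8, -0.4, 0.5],
  [-0.1, -0.4, 14.8, -0.4, 0.5],
  [-0.1, -0.4, 14.8, -0.4, 1],
  [-0.1, -0.4, 14.8, -0.4, 1],
  [-0.1, -0.4, 14.8, -0.4, 1],
  [-0.1, -0.4, 14.8, -0.4, 1],
  [-0.1, -0.4, 14.8, -0.4, 1],
], squeeze=15)

```text
t: 31.7
position: [623.4, -106.0, 27.7]
ee_rot: [-0.206, 3.115, 0.012]
wrist_force: [-2.2, 0.4, 7.4]
opening: 0.236
gripper_force: 15.0
```

servo_tool([
  [0, 0, -5, 0, 1],
  [0, 0, -11, 0, 1],
  [0, 0, -12, 0, 1],
  [0, 0, -12, 0, 1],
])

```text
t: 32.2
position: [620.7, -107.0, 146.7]
ee_rot: [-0.206, 3.116, 0.012]
wrist_force: [-0.8, 0.5, -1.2]
opening: 0.241
gripper_force: 15.0
```

Run:
```python
from h import *
st=get_state();print(st["position"],st["joint_pos"].round(3))
go(st,[594.9,-281.3,st["position"][2]],119.4)
```

```text
[ 620.68417607 -106.98830631  146.67590432] [-0.25   0.585  1.525  0.016  1.016 -1.961]
delta cm [  4.85 -16.94  -0.2 ] turn 68.2 yaw 187.6 -> 119.4 tilt [1.04 0.52] t 32.2
```

servo_tool([
  [4.9, -16.9, 0, 10, 1],
  [4.9, -16.9, 0, 20, 1],
  [4.9, -16.9, 0, 30, 1],
  [4.9, -16.9, 0, 40, 1],
  [4.9, -16.9, 0, 50, 1],
  [4.9, -16.9, 0, 60, 1],
  [4.9, -16.9, 0, 68.2, 1],
  [4.9, -16.9, 0, 68.2, 1],
  [4.9, -16.9, 0, 68.2, 1],
])

```text
t: 33.33
position: [594.1, -280.7, 143.2]
ee_rot: [1.577, 2.707, 0.026]
wrist_force: [0.1, -0.1, -0.7]
opening: 0.243
gripper_force: 15.0
```

Run:
```python
from h import *
st=get_state();print(st["position"],st["joint_pos"].round(3))
go(st,[594.9,-281.3,31.5],119.4)
# tape dispenser: dark blob extents in top view, z=70
kt=cam("top");t=cv2.imread("pics/top0.png");m=(t.max(2)<70).astype(np.uint8)
q=rect(kt,cv2.resize(m,(560,420),interpolation=cv2.INTER_NEAREST),70,(588*.7,225*.7),30);print("disp",q[:3])
```

```text
[ 594.08008491 -280.73230285  143.1815705 ] [-0.519  0.638  1.441  0.019  1.054 -1.044]
delta cm [-0.1  -0.17 11.17] turn 0.2 yaw 119.6 -> 119.4 tilt [0.91 0.58] t 33.33
disp (array([ 727.5, -308.5], dtype=float32), array([138.6,  62.3], dtype=float32), 66.3)
```

servo_tool([
  [-0.1, -0.2, 5, 0.2, 1],
  [-0.1, -0.2, 9, 0.2, 1],
  [-0.1, -0.2, 11.1, 0.2, 1],
  [-0.1, -0.2, 11.1, 0.2, 1],
  [-0.1, -0.2, 11.1, 0.2, 1],
  [-0.1, -0.2, 11.1, 0.2, 0.66],
  [-0.1, -0.2, 11.1, 0.2, 0.66],
  [-0.1, -0.2, 11.1, 0.2, 0.66],
])

```text
t: 34.33
position: [595.2, -281.8, 33.7]
ee_rot: [1.584, 2.7, 0.026]
wrist_force: [-0.0, 0.3, -1.0]
opening: 0.341
gripper_force: 0.0
```

servo_tool([
  [0, 0, -5, 0, 0.66],
  [0, 0, -11, 0, 0.6],
  [0, 0, -15, 0, 0.5],
  [0, 0, -15, 0, 0.5],
])

```text
t: 34.83
position: [593.7, -283.9, 187.0]
ee_rot: [1.582, 2.695, 0.026]
wrist_force: [-1.1, -0.8, -1.3]
opening: 0.493
gripper_force: 0.0
```

servo_tool([
  [18, 10, 0, 0, 0.5],
  [18, 10, 0, 0, 0.5],
  [18, 10, 0, 0, 0.5],
  [18, 10, 0, 0, 0.5],
  [18, 10, 0, 0, 0.5],
  [18, 10, 0, 0, 0.5],
])

```text
t: 35.58
position: [592.0, -78.7, 184.8]
ee_rot: [1.586, 2.7, 0.026]
wrist_force: [0.3, -0.7, -0.1]
opening: 0.498
gripper_force: 0.0
```

Run:
```python
from h import *
st=get_state();print(st["position"],st["t"])
k=cam("top");im=get_image("top");hsv=cv2.cvtColor(im,cv2.COLOR_BGR2HSV);H,S,V=[hsv[...,i].astype(int) for i in range(3)]
t0=cv2.resize(cv2.imread("pics/top0.png"),(560,420),interpolation=cv2.INTER_AREA)
# parts in square tray: differ from pale felt
def tr(c,yw,x,y): a=np.radians(yw);return np.array([c[0]+x*np.cos(a)-y*np.sin(a),c[1]+x*np.sin(a)+y*np.cos(a)])
def loc(c,yw,P): a=np.radians(yw);d=np.asarray(P)-c;return np.round([d@[np.cos(a),np.sin(a)],d@[-np.sin(a),np.cos(a)]],1)
Q=np.array([546.2,-259.1]);L=np.array([488.2,251.3])
d=cv2.absdiff(im,t0).max(2)
for n,c,yw,x,y,hx,hy,z in [("pen",L,30.4,0,38.5,29,71,20),("erA",L,30.4,0,-75,29,35,17),("stap",Q,29.6,-30.5,0,27,82,25),("stamp",Q,29.6,30.5,42.8,27,39,19),("erB",Q,29.6,30.5,-42.8,27,39,17)]:
    poly=np.array([proj(k,[*tr(c,yw,x+a*hx,y+b*hy),8]) for a,b in [(1,1),(1,-1),(-1,-1),(-1,1)]]).round().astype(np.int32)
    w=np.zeros(d.shape,np.uint8);cv2.fillPoly(w,[poly],1)
    q=rect(k,(d>40)&(w>0),z)
    print(n,q[:2], (q[2]-yw-90+90)%180-90 if q else None,"offset in pocket",loc(c,yw,q[0])-[x,y])
for n,p in [("mug",(132,221)),("disp",(411,157)),("dish",(245,166))]:
    print(n,"mean change",d[p[1]-25:p[1]+25,p[0]-25:p[0]+25].mean().round(1))
```

```text
[592.04906586 -78.67389536 184.77103071] 35.575
pen (array([464.5, 277.2], dtype=float32), array([117.9,  19.5], dtype=float32)) -0.30000000000001137 offset in pocket [-7.3 -4.2]
erA (array([527.4, 187. ], dtype=float32), array([49.1, 25.1], dtype=float32)) 1.8000000000000114 offset in pocket [ 1.3 -0.3]
stap (array([ 518.8, -266.8], dtype=float32), array([159.1,  56.4], dtype=float32)) 0.30000000000001137 offset in pocket [2.9 6.8]
stamp (array([ 550.1, -204. ], dtype=float32), array([80.3, 55.5], dtype=float32)) -0.5999999999999943 offset in pocket [0.1 3.2]
erB (array([ 593.7, -278.2], dtype=float32), array([78.2, 56.2], dtype=float32)) 0.30000000000001137 offset in pocket [1.4 2.7]
mug mean change 8.1
disp mean change 7.7
dish mean change 10.6
```

The long tray is fine. The square tray is in the arm's shadow, so I'll move aside and recheck.

servo_tool([
  [12, 20, 0, 0, 0.5],
  [12, 20, 0, 0, 0.5],
  [12, 20, 0, 0, 0.5],
  [12, 20, 0, 0, 0.5],
  [12, 20, 0, 0, 0.5],
  [12, 20, 0, 0, 0.5],
])

```text
t: 36.38
position: [708.0, 123.4, 188.5]
ee_rot: [1.587, 2.7, 0.025]
wrist_force: [0.0, -0.0, 0.2]
opening: 0.501
gripper_force: 0.0
```

Run:
```python
from h import *
st=get_state();print(st["position"],st["t"])
k=cam("top");im=get_image("top");cv2.imwrite("pics/end.png",im);t0=cv2.resize(cv2.imread("pics/top0.png"),(560,420),interpolation=cv2.INTER_AREA)
def tr(c,yw,x,y): a=np.radians(yw);return np.array([c[0]+x*np.cos(a)-y*np.sin(a),c[1]+x*np.sin(a)+y*np.cos(a)])
def loc(c,yw,P): a=np.radians(yw);d=np.asarray(P)-c;return np.round([d@[np.cos(a),np.sin(a)],d@[-np.sin(a),np.cos(a)]],1)
Q=np.array([546.2,-259.1]);d=cv2.absdiff(im,t0).max(2)
hsv=cv2.cvtColor(im,cv2.COLOR_BGR2HSV);H,S,V=[hsv[...,i].astype(int) for i in range(3)]
M={"stap":((H<6)|(H>174))&(S>130),"stamp":(H>12)&(H<30)&(S>85)&(V>110)|((H<6)&(S>130)),"erB":((H>95)&(H<130)&(S>15))|(d>60)}
for n,x,y,hx,hy,z in [("stap",-30.5,0,27,82,44),("stamp",30.5,42.8,25,37,19),("erB",30.5,-42.8,25,37,17)]:
    poly=np.array([proj(k,[*tr(Q,29.6,x+a*hx,y+b*hy),8]) for a,b in [(1,1),(1,-1),(-1,-1),(-1,1)]]).round().astype(np.int32)
    w=np.zeros(d.shape,np.uint8);cv2.fillPoly(w,[poly],1)
    for nm,m in ((n,M[n]),("diff",d>60)):
        q=rect(k,m&(w>0),z)
        if q: print(n,nm,q[1],"rot",round((q[2]-29.6)%180-90,1),"offset",loc(Q,29.6,q[0])-[x,y])
# bystander shift by phase correlation
for n,(cx,cy),r in [("mug",(132,221),24),("disp",(411,157),30),("dish",(245,166),18),("decoy",(298,195),14)]:
    g=[cv2.cvtColor(i,cv2.COLOR_BGR2GRAY)[cy-r:cy+r,cx-r:cx+r].astype(np.float32) for i in (t0,im)]
    print(n,np.round(cv2.phaseCorrelate(*g,cv2.createHanningWindow((2*r,2*r),cv2.CV_32F)),2))
```

```text
[708.04297776 123.39818644 188.50106793] 36.375
stap stap [135.5  23.9] rot -0.8 offset [2.1 3.6]
stap diff [142.8  35.9] rot -0.2 offset [6.7 6.4]
stamp stamp [58. 26.] rot -0.8 offset [-1.5 -5. ]
stamp diff [60.8 28.3] rot -0.6 offset [-1.3 -3.6]
erB erB [33.4 24.8] rot -0.7 offset [ 3.  -1.7]
erB diff [33.4 24.8] rot -0.7 offset [ 3.  -1.7]Traceback (most recent call last):
  File "<stdin>", line 18, in <module>
    return _wrapfunc(a, 'round', decimals=decimals, out=out)
    return _wrapit(obj, method, *args, **kwds)
    conv = _array_converter(obj)
ValueError: setting an array element with a sequence. The requested array has an inhomogeneous shape after 1 dimensions. The detected shape was (2,) + inhomogeneous part.
```

All five parts sit flat and square in their pockets with clearance, and the arm is clear of everything. Handing in.

```bash
python3 -c "
from bench import *
print(sign_off())"
```

```text
the job is handed in; nothing more can be done
None
```

Both desk kits are made up and handed in, at about 36 s on the robot's clock. All five parts measured inside their pockets, and nothing came close to the mug, tape dispenser or clip dish, though the final image check that they hadn't moved crashed. I viewed 17 pictures against the limit of 14.

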